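# Hook out the block tray and lay the bonding block

## Robot

A 6-joint arm with a two-finger parallel gripper is mounted at the origin on a cart in front of the work surface, level with it; the furniture and walls round the work are solid. World frame = base frame: x ahead of the robot, y to its left, z up, the work surface at z = 0. Lengths are in mm, angles in rad, forces in N, time in s.
With the tool pointing down it reaches from about 350 to 950 mm from the base axis. Payload 17.4 kg.
Tool frame: the origin (TCP) lies at the very end of the fingers, on their centre line; the grasp point (between the pads) lies env.grip_depth behind it (env.grip_depth is the distance from the TCP to the grasp point, in mm); y points along the fingers, x is the direction in which the jaws open and shut, and the axes are right-handed (so a half turn about y gives the same grasp; the last joint's range is limited). The gripper opens to 93 mm and grips with 3 to 60 N. Pads are 15 mm wide; open, the fingers measure 128 mm over their backs; the gripper's body (75 mm by 188 mm) begins 65 mm behind the grasp point.
Start: joints at [-1.349, 0.116, 1.442, -0, 1.584, -0.038], TCP at [173.389, -652.356, 218.646] pointing down, gripper open.
Joint ranges: [-2.83, 2.83], [-0.83, 2.19], [0.07, 2.5], [-1.14, 4.28], [0.01, 3], [-2.97, 2.97]. Speed limits (rad/s): [1.89, 1.89, 2.22, 3.14, 3.14, 3.14].

## Interface

Orientations are given as a rotation vector (axis times angle).
In Python, from bench import env gives the robot as it stands. Calls block until the motion is done:
- env.move_to(position, orientation): joint-space move of the TCP to a pose.
- env.move_l(position, rotation=None, rate=150, until_force=None): straight line of the TCP; rotation=None keeps the orientation; rate is the mean speed in mm/s. With until_force (N) it stops when the force on the tool has changed by that much, and returns True; else False.
- env.movej(angles): joint-space move.
- env.grip(opening, squeeze=None): finger opening in mm; squeeze is the grip in N (None keeps the last); returns when the fingers have stopped.
- env.pause(seconds).
- env.ik(position, orientation): joint angles nearest the present ones, or None.
- env.get_obs(): the state.
- env.get_image(name): name is "scene" or "side" or "wrist"; returns the picture (420x560x3 uint8, red, green, blue); there is no depth.
- env.calibration(name): a dict with "fx", "fy", "cx", "cy" (pixels), "origin" and "orientation" of the camera in the world. Camera axes: x right, y down, z forward; pixel columns grow to the right and rows downward; lengths in mm; the calibration is good to about 2 mm. The wrist camera is an equidistant fisheye: a pixel r from the principal point sees the ray r / f radians off the axis. A picture is of the moment at which its call begins: read the wrist's pose just before it. calibration takes no time and is no camera call; for the wrist camera it gives the pose at the moment of the call.
A pose or a line that the arm cannot do raises env.PlanningError and nothing moves.
- env.job_done(): hands the job in, once; it reports no verdict.
The state is a dict: "time": time; "joint_positions": joint angles; "dq": joint speeds; "tau": joint torques, N m; "tool_pos": TCP position; "ee_rot": TCP orientation; "contact_force": force on the tool from outside, world axes, zero at the start; "torque": the same for the moment, N m; "width": finger opening in mm.
Only numpy, scipy, OpenCV 4.12 (cv2) and the standard library are available. Lean on these libraries where they do the work, as an engineer would, in place of code of your own. Each camera call takes 0.05 s, during which the arm holds its last target. There are 200 camera calls.

## Task

Take the T-handled pull hook from its wooden stand, hook it into the finger hole of the shut tray, draw the tray right out with it and hang the hook back on its stand as it was. Then lift the pine block out of the tray and lay it flat on the two blocks on the board in running bond: squarely across their joint, sides in line, lapping each by half its length. Last, push the empty tray fully home, without disturbing the two lower blocks or the other things on the bench.

Things in the scene. Friction and masses are not known exactly. Their poses are not given: they have to be found in the camera images.
- tray (a joint): slide of the tray in the low grey steel case (200 mm wide, 150 deep, 78 high, open in front, fixed to the bench): 0 m = shut, grows as the tray comes out towards the robot, stop at 0.138 m. It is stiff with about 2 N of friction and stays where it is left.
- finger_hole (a point): centre of the square finger hole (34 mm front to back, 38 mm wide) in the flat aluminium lip on the tray's front, at the lip's top face, 36 mm above the bench; moves with the tray. Own x axis points into the case (the tray comes out along -x), y along the front, z up. The lip is 5 mm thick with free space below it down to the bench; the bar in front of the hole is 8 mm front to back, and the tray's front panel rises 5 mm behind the hole's back edge.
- tray_panel (a point): middle of the top edge of the tray's upright front panel, on its outer face (the face towards the robot), 60 mm above the bench, 22 mm behind the finger hole's centre; axes as finger_hole. The face is 200 mm wide and free from 36 mm (lip) to 60 mm height: push here to shut the tray. Tray inside: floor 22 mm above the bench, side and rear rims up to 36 mm. The case's front edge stands 6 mm behind this face when the tray is shut.
- hook_handle (a point): centre of the wooden T-handle of the loose pull hook (0.18 kg): a bar 22 mm (own x) by 110 mm (own y) by 24 mm high. A steel shank of 10 mm diameter hangs from its middle (with an 18 mm brass collar 6 mm high just under the handle); the hook's lowest point is 102 mm below this point. At the start the handle lies across the stand's two posts.
- hook_foot (a point): the hook's shank axis at the height of its toe, 98 mm straight below hook_handle. From here the toe (8 mm thick, end 16 mm from the shank's axis) points along the hook's own -x. The shank's foot with its toe goes down through the finger hole, toe towards the front bar (hook's x along the hole's x); drawn towards the robot, the shank bears on the front bar with the toe under it, so go about 15 mm back towards the case before lifting it out.
- stand_rest (a point): point midway between the tops of the two posts of the fixed wooden hook stand (base 90 by 130 mm, 10 mm thick), 106 mm above the bench. Each post's top is flat, 44 mm along own x and 18 mm along own y; the posts are 60 mm apart between their inner faces, along own y. The hook hangs with its handle across both post tops (handle centre 12 mm above this point, handle along own y) and the shank between them.
- hook: the pull hook, origin on the shank axis at its lowest point; axes as hook_handle
- block_mid (a point): centre of the loose pine block that lies in the tray: 60 mm (own x) by 160 mm (own y) by 40 mm high, 0.25 kg, top 62 mm above the bench while in the tray, with 30 mm or so between it and the front panel. Once the tray is drawn out to its stop it lies wholly clear of the case, its rear side about 45 mm in front of the case front; the case top (78 mm high) stands above the block top.
- block: the same pine block, origin at the centre of its underside
- base_near_mid (a point): pine block like block_mid, the nearer to the robot of the two that lie end to end (2 mm gap, long sides in line) on a 12 mm plywood board and form the first course; loose. Point at its centre, 32 mm above the bench; own y axis along its length, and own -y points away from the robot (base_near towards base_far), x across, z up.
- base_far_mid (a point): pine block like block_mid, the farther from the robot of the two that lie end to end (2 mm gap, long sides in line) on a 12 mm plywood board and form the first course; loose. Point at its centre, 32 mm above the bench; own y axis along its length, and own -y points away from the robot (base_near towards base_far), x across, z up.
- bearing: bystander: steel ball bearing, 52 mm across, 15 high; leave it alone
- pipe_elbow: bystander: galvanised pipe elbow, 67 by 59 by 34 mm; leave it alone
- mug: bystander: white mug, 91 mm high; leave it alone
- pliers: bystander: pliers lying flat, 193 mm long, 14 high; leave it alone
Not all that is in view belongs to the job. Of the things that look like the hook, the larger one is meant.

How it is judged (in metres and radians):
On the way, in this order (a step that is already met when the one before it is completed fails the run):
1. the hook's foot is in the finger hole of the still shut tray (x of hook_foot in the frame of finger_hole between -0.022 and 0.022 m and y of hook_foot in the frame of finger_hole between -0.022 and 0.022 m and z of hook_foot in the frame of finger_hole between -0.036 and -0.007 m and value of joint tray below 0.03 m), for 0.1 s.
2. the tray is drawn out at least 126 mm of its 138 mm with the hook in its finger hole (x of hook_foot in the frame of finger_hole between -0.022 and 0.022 m and y of hook_foot in the frame of finger_hole between -0.022 and 0.022 m and z of hook_foot in the frame of finger_hole between -0.036 and -0.007 m and value of joint tray above 0.126 m), for 0.1 s.
3. the hook hangs on its stand again, released, with the tray still out (x of hook_handle in the frame of stand_rest between -0.022 and 0.022 m and y of hook_handle in the frame of stand_rest between -0.027 and 0.027 m and z of hook_handle in the frame of stand_rest between 0.007 and 0.017 m and angle between hook_handle's own z axis and vertical below 0.1 rad and contact force between the fingers and hook below 0.1 N and value of joint tray above 0.12 m), for 0.2 s.
4. the block lies in running bond on the two lower blocks, released (y of block_mid in the frame of base_near_mid between -0.099 and -0.063 m and y of block_mid in the frame of base_far_mid between 0.063 and 0.099 m and x of block_mid in the frame of base_near_mid between -0.016 and 0.016 m and x of block_mid in the frame of base_far_mid between -0.016 and 0.016 m and z of block_mid in the frame of base_near_mid between 0.034 and 0.046 m and angle between the y axis of block_mid and the y axis of base_near_mid, either way round below 0.13 rad and angle between block_mid's own z axis and vertical below 0.06 rad and contact force between the fingers and block below 0.1 N and linear speed of block below 0.02 m/s), for 0.3 s.
At the end, for the whole second after the job is handed in: Tray shut to within 6 mm; hook hanging on its stand (handle within 22 mm front to back, 27 mm sideways of the middle), upright, released; block flat on the two lower blocks, within 18 mm of the half-lap lengthwise, 16 mm sideways, 0.13 rad, released, at rest (all of step 4 and value of joint tray below 0.006 m and x of hook_handle in the frame of stand_rest between -0.022 and 0.022 m and y of hook_handle in the frame of stand_rest between -0.027 and 0.027 m and z of hook_handle in the frame of stand_rest between 0.007 and 0.017 m and angle between hook_handle's own z axis and vertical below 0.1 rad and contact force between the fingers and hook below 0.1 N); the robot touches nothing.
It fails at once if a lower block is moved by more than 15 mm (distance of any of base_near_mid, base_far_mid from where it was at the start of the episode above 0.015 m).
It fails at once if a bystander (bearing, pipe elbow, mug, pliers) is moved by more than 30 mm (distance of any of bearing, pipe_elbow, mug, pliers from where it was at the start of the episode above 0.03 m).
It also fails if it takes over 69 s, if anything falls off the work surface, if the arm or the gripper's body presses on something with over 40 N, if the wrist force passes 120 N, or if a joint passes its speed limit or range.

## Working session

There is one attempt and no reset: what is moved stays moved. The work goes in short steps, each a Python script; the robot and the scene stay as the last script left them, time stands still between calls to the robot, and variables do not carry over. Pictures are saved under pics/ and viewed, on a budget of 10 in all, crops included, one or two more only if the job needs it, and the job is handed in when it is done.

```bash
mkdir -p pics; ls
python3 - <<'E'
from bench import env
import cv2
for n in ("scene","side","wrist"):
    c=env.calibration(n); print(n,c)
    cv2.imwrite(f"pics/{n}0.png",env.get_image(n)[:,:,::-1])
print(env.grip_depth, env.get_obs())
E
python3 -c "
import cv2
for n in ('scene','side'):
    cv2.imwrite('pics/%s0b.png'%n,cv2.resize(cv2.imread('pics/%s0.png'%n),(800,600),interpolation=cv2.INTER_CUBIC))"
```

```text
pics
scene {'fx': 533.2629501305819, 'fy': 533.2629501305819, 'cx': 274.33165918397066, 'cy': 207.51451032859381, 'origin': array([-274.91026469,  499.68482481, 1036.26231793]), 'orientation': array([-1.30102917,  2.23919383, -0.93771226])}
side {'fx': 392.5848384007565, 'fy': 392.5848384007565, 'cx': 282.4525968004498, 'cy': 207.5168030434335, 'origin': array([ 95.47852902, 691.94295732, 538.37875199]), 'orientation': array([-0.68515338,  2.3562322 , -1.44008957])}
wrist {'fx': 325.19226210127806, 'fy': 325.19226210127806, 'cx': 282.96396881523765, 'cy': 206.26466835908582, 'origin': array([ 242.79102539, -631.99795166,  384.83591294]), 'orientation': array([ 2.31622193, -1.77941074, -0.2409774 ])}
18.8 {'time': 0.15, 'joint_positions': array([-1.34882092e+00,  1.16394143e-01,  1.44209677e+00, -5.95620137e-07,
        1.58398399e+00, -3.78113372e-02]), 'dq': array([ 0.00038711,  0.00040042, -0.00225917,  0.00053684,  0.00090534,
        0.00073968]), 'tau': array([-3.48787553e-04, -7.21764922e+01, -6.22947979e+01,  7.79262185e-02,
        2.26256903e-02, -6.87422539e-05]), 'tool_pos': array([ 173.34222374, -652.21348636,  218.0717358 ]), 'ee_rot': array([-1.320378  ,  1.0162009 , -1.01506965]), 'contact_force': array([-0.73843152, -0.25581101,  0.23241957]), 'torque': array([-0.01727004, -0.02063722, -0.02043245]), 'width': 92.9439775974008}
```

View pics/scene0b.png

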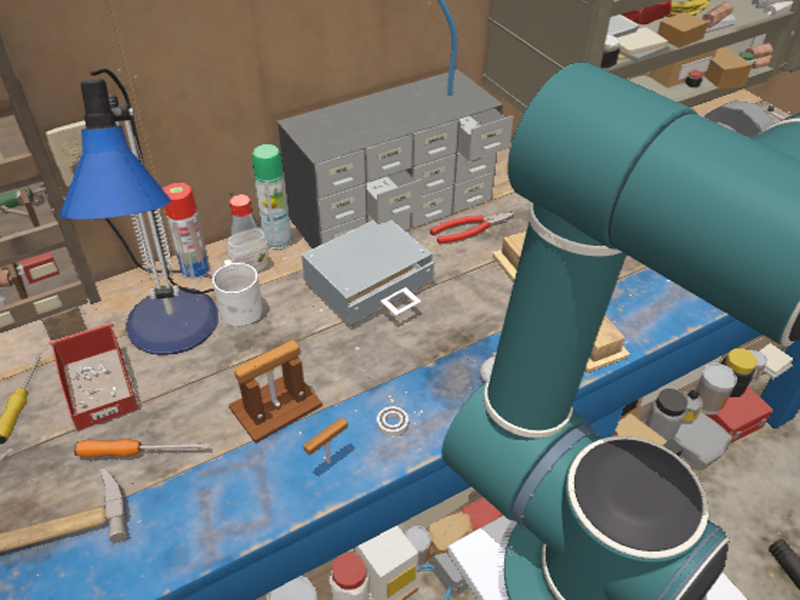

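View pics/side0b.png

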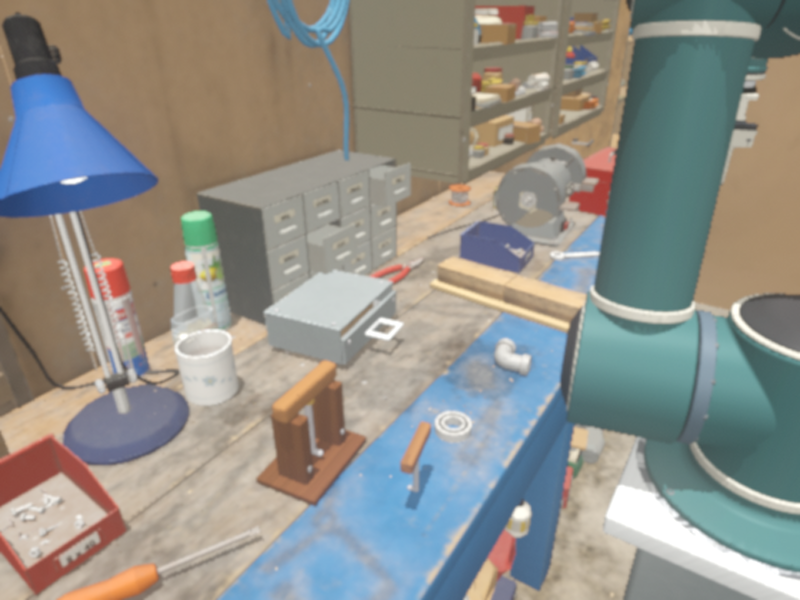

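Scene shows the stand hook's handle at about (235,377)–(299,346), the lip at (382..421, 288..314) and the ring bearing at (392,419). The arm hides the blocks. Side shows the handle at (275,415)–(333,368), the lip at (364..403, 318..338) and the base blocks at top-right. Next step is rough triangulation.

```bash
cat > h.py <<'E'
from bench import env
import numpy as np, cv2
from scipy.spatial.transform import Rotation as R
S=560/800
def ray(c,uv):
    u,v=uv; x=(u-c["cx"])/c["fx"]; y=(v-c["cy"])/c["fy"]
    d=np.array([x,y,1.])
    if c.get("fish"):
        r=np.hypot(x,y); d=np.array([x/r*np.sin(r),y/r*np.sin(r),np.cos(r)]) if r>1e-9 else np.array([0,0,1.])
    d=R.from_rotvec(c["orientation"]).apply(d); return c["origin"],d/np.linalg.norm(d)
def tri(*obs):
    A=np.zeros((3,3)); b=np.zeros(3); L=[]
    for c,uv in obs:
        o,d=ray(c,uv); P=np.eye(3)-np.outer(d,d); A+=P; b+=P@o; L.append((P,o))
    X=np.linalg.solve(A,b); return X, max(np.linalg.norm(P@(X-o)) for P,o in L)
def plane(c,uv,z):
    o,d=ray(c,uv); return o+d*(z-o[2])/d[2]
def proj(c,X):
    p=R.from_rotvec(c["orientation"]).inv().apply(np.asarray(X,float)-c["origin"])
    if c.get("fish"):
        r=np.hypot(p[0],p[1]); t=np.arctan2(r,p[2]); k=t/max(r,1e-9); x,y=p[0]*k,p[1]*k
    else: x,y=p[0]/p[2],p[1]/p[2]
    return np.array([c["cx"]+c["fx"]*x,c["cy"]+c["fy"]*y])
def cal(n):
    c=dict(env.calibration(n)); c["fish"]=(n=="wrist"); return c
def ori(a):  # tool down, jaw axis at angle a in world
    x=np.array([np.cos(a),np.sin(a),0]); y=np.array([0,0,-1.]); return R.from_matrix(np.c_[x,y,np.cross(x,y)]).as_rotvec()
def shot(n,name):
    import pickle
    c=cal(n); im=env.get_image(n)[:,:,::-1]; cv2.imwrite(f"pics/{name}.png",im); pickle.dump(c,open(f"pics/{name}.pkl","wb")); return c,im
E
python3 - <<'E'
from h import *
np.set_printoptions(precision=1,suppress=True)
a,b=cal("scene"),cal("side")
for n,p,q in [("h1",(235,377),(275,415)),("h2",(299,346),(333,368)),("lipL",(382,303),(364,327)),("lipB",(405,288),(383,318)),("lipR",(421,300),(403,325)),("lipF",(399,314),(383,338)),("bearing",(392,419),(454,425)),("mugtop",(237,277),(205,345))]:
    print(n,*tri((a,np.array(p)*S),(b,np.array(q)*S)))
print("case TL/TR", plane(a,np.array((304,262))*S,78),plane(a,np.array((433,262))*S,78),plane(a,np.array((345,298))*S,78),plane(a,np.array((385,225))*S,78))
for p in [(440,258),(583,293),(437,268)]: print("base side",plane(b,np.array(p)*S,52))
print("elbow",plane(b,np.array((512,358))*S,17), "pliers",plane(a,np.array((430,235))*S,7),plane(a,np.array((515,215))*S,7),"decoy",plane(a,np.array((327,435))*S,60))
o=env.get_obs(); t=R.from_rotvec(o["ee_rot"]); w=cal("wrist")
print(t.as_matrix(), t.inv().apply(w["origin"]-o["tool_pos"]), (t.inv()*R.from_rotvec(w["orientation"])).as_matrix())
E
```

```text
h1 [500.5 335.5 117.1] 2.120925866500081
h2 [507.9 222.  116.3] 0.011504900312408271
lipL [597.6  23.8  47.5] 7.965892739645752
lipB [605.8 -35.2  41.1] 0.20696092936901567
lipR [573.5 -51.3  28.8] 0.5859707597936338
lipF [579.2  -3.5  18.7] 5.991304520516367
bearing [374.4 125.1  12. ] 0.4535668610389706
mugtop [747.9 239.   81. ] 0.15533964024835875
case TL/TR [727.5 113.8  78. ] [608.  -96.7  78. ] [604.2  90.8  78. ] [747.6 -71.9  78. ]
base side [ 640.7 -308.4   52. ]
base side [ 324.3 -305.3   52. ]
base side [ 619.9 -258.2   52. ]
elbow [369.3 -72.4  17. ] pliers [ 748.2 -180.     7. ] [ 714.5 -374.8    7. ] decoy [367.8 244.5  60. ]
[[ 0.3 -0.   1. ]
 [-1.   0.   0.3]
 [-0.  -1.   0. ]] [  -1.8 -166.9   72.3] [[ 1.   0.  -0. ]
 [ 0.  -0.3  1. ]
 [ 0.  -1.  -0.3]]
```

```bash
python3 - <<'E'
from h import *
for k,p in [("D",(420,-270,270)),("C",(500,-190,270)),("B",(500,-20,270)),("A",(500,190,270))]:
    try:
        env.move_to(np.array(p,float),ori(0)); shot("wrist","w"+k); o=env.get_obs(); print(k,o["time"],o["joint_positions"].round(2))
        if k=="A": shot("scene","sA");shot("side","dA")
        if k=="B": shot("side","dB")
    except env.PlanningError as e: print(k,e)
E
python3 - <<'E'
import cv2,numpy as np
i=[cv2.imread(f"pics/w{k}.png") for k in "DCBA"]
m=np.vstack([np.hstack(i[:2]),np.hstack(i[2:])]);cv2.imwrite("pics/m.png",cv2.resize(m,(800,600)))
E
```

```text
D 1.875 [-0.62 -0.28  1.73 -0.    1.69 -0.62]
C 2.45 [-0.41 -0.2   1.67 -0.    1.68 -0.41]
B 3.2167 [-0.09 -0.28  1.73 -0.    1.69 -0.09]
A 4.1667 [ 0.31 -0.2   1.67 -0.    1.68  0.31]
```

View pics/m.png

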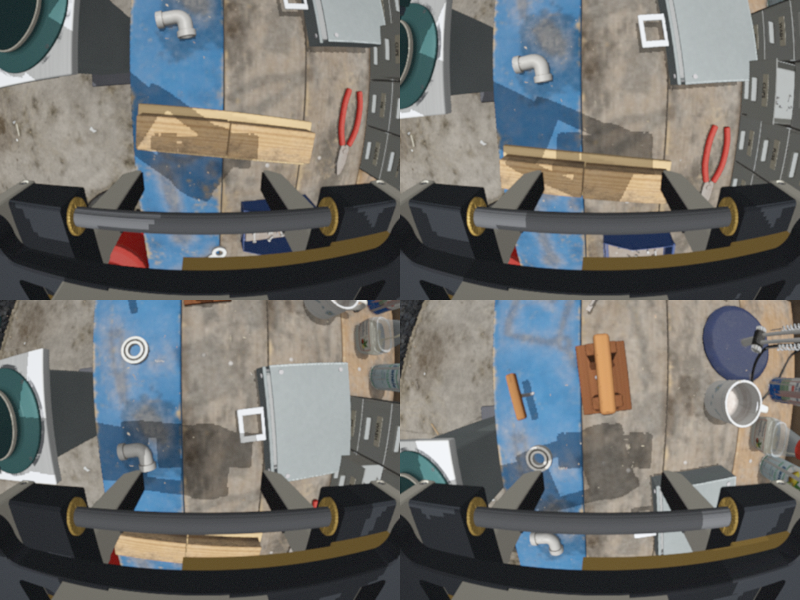

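Four wrist tiles (D, C, B, A): base blocks at D (137–313,105–163), lip at B (237–265,408–443), stand and hook at A (580–630,333–412), all clear. Enlarging.

Run:
```python
import cv2,numpy as np
def crop(n,x,y,w,h,f): return cv2.resize(cv2.imread(f"pics/{n}.png")[y:y+h,x:x+w],None,fx=f,fy=f,interpolation=cv2.INTER_CUBIC)
d=crop("wD",180,136,266,100,3); b=crop("wB",310,130,133,100,3); a=crop("wA",220,42,133,100,3)
a2=crop("wA",220,42,160,120,2.5)
top=np.zeros((300,800,3),np.uint8); top[:,:798]=d
bot=np.zeros((300,800,3),np.uint8); bot[:,:399]=b; bot[:,400:]=a2
cv2.imwrite("pics/z1.png",np.vstack([top,bot]))
```

```text
(no output)
```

View pics/z1.png

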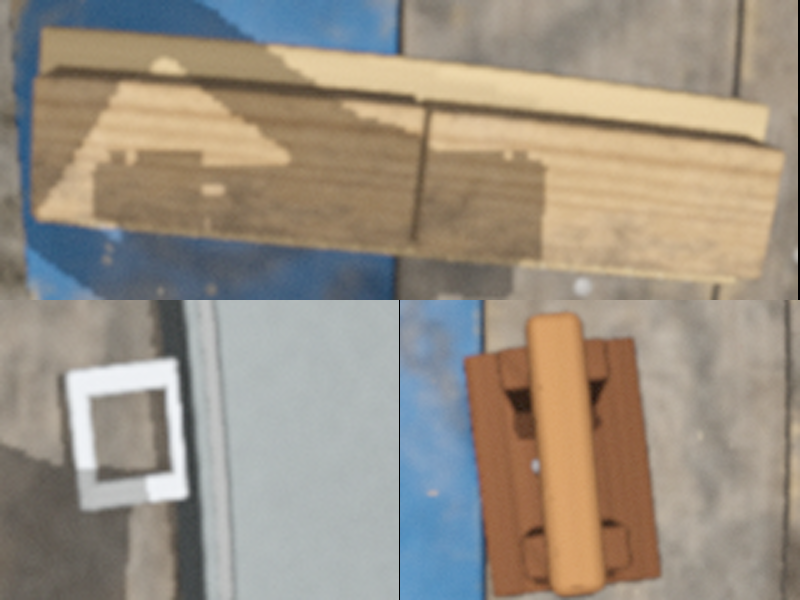

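Run:
```python
import cv2,numpy as np
def crop(n,x,y,w,h,f): return cv2.resize(cv2.imread(f"pics/{n}.png")[y:y+h,x:x+w],None,fx=f,fy=f,interpolation=cv2.INTER_CUBIC)
d=crop("wC",130,196,266,100,3); b=crop("wC",320,0,133,100,3); a2=crop("sA",160,230,80,60,5)
top=np.zeros((300,800,3),np.uint8); top[:,:798]=d
bot=np.zeros((300,800,3),np.uint8); bot[:,:399]=b; bot[:,400:]=a2
cv2.imwrite("pics/z2.png",np.vstack([top,bot]))
```

```text
(no output)
```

View pics/z2.png

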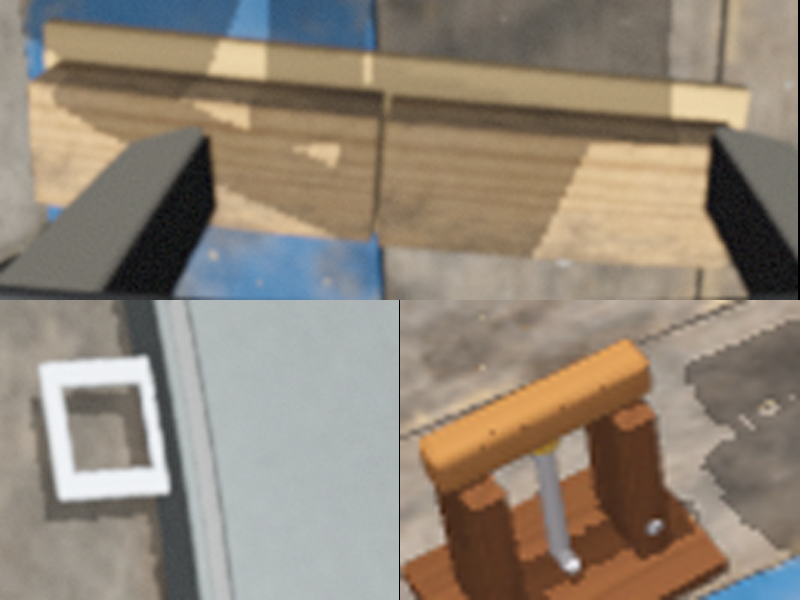

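Z1 and z2 give clean corners: base joint in D (428,103)/(415,242) and in C (388,95)/(375,238), hole corners in B and C, handle ends in A and the scene. The toe points toward the robot.

Run:
```python
from h import *; import pickle
np.set_printoptions(precision=1,suppress=True)
L=lambda n:pickle.load(open(f"pics/{n}.pkl","rb"))
D,C,B,A,SA,DA=[L(n) for n in("wD","wC","wB","wA","sA","dA")]
q=lambda p,off,f,base=(0,0):(np.array(p,float)-base)/f+off-0.5+0.5/f
d=lambda p:q(p,(180,136),3); c=lambda p:q(p,(130,196),3)
b=lambda p:q(p,(310,130),3,(0,300)); c2=lambda p:q(p,(320,0),3,(0,300))
a=lambda p:q(p,(220,42),2.5,(400,300)); s=lambda p:q(p,(160,230),5,(400,300))
print("joint",tri((D,d((427,105))),(C,c((387,95)))),tri((D,d((415,242))),(C,c((375,238)))))
print("nearTop",tri((D,d((35,78))),(C,c((30,82)))))
for p in [(35,78),(35,218),(427,105),(415,242),(783,150),(757,280)]: print(" base z52",plane(D,d(p),52))
for n,p,r in [("FL",(90,397),(62,388)),("BL",(163,388),(145,383)),("BR",(173,473),(154,466)),("FR",(98,483),(74,472)),("oFL",(66,372),(40,365)),("oBL",(176,358),(148,355)),("oBR",(188,497),(170,492)),("oFR",(82,510),(60,500))]:
    print(n,tri((B,b(p)),(C,c2(r))),plane(B,b(p),36),plane(C,c2(r),36))
for p in [(530,320),(580,316),(604,590),(552,594)]: print("handle z130",plane(A,a(p),130))
print("hL",tri((A,a((555,316))),(SA,s((430,452)))),"hR",tri((A,a((578,594))),(SA,s((641,355)))))
# stand base corners z=10
for p in [(467,357),(633,340),(661,578),(495,597)]: print("stand z10",plane(A,a(p),10))
```

```text
joint (array([ 467.3, -259.8,   21.5]), np.float64(2.251078691076663)) (array([ 461.5, -313.2,   54.7]), np.float64(0.07144285292725536))
nearTop (array([ 305.2, -245.2,   47.3]), np.float64(0.10608185460001998))
 base z52 [ 306.4 -244.5   52. ]
 base z52 [ 302.6 -303.6   52. ]
 base z52 [ 465.2 -256.7   52. ]
 base z52 [ 461.8 -314.    52. ]
 base z52 [ 624.7 -273.2   52. ]
 base z52 [ 619.3 -332.9   52. ]
FL (array([569.3,   1.8,  35.9]), np.float64(0.27828111650118353)) [569.6   1.8  36. ] [569.    1.7  36. ]
BL (array([602.3,   6.3,  37.5]), np.float64(1.6840563588800772)) [600.9   6.2  36. ] [604.4   6.9  36. ]
BR (array([607.1, -30.1,  37.2]), np.float64(0.19095166066522085)) [607.2 -30.4  36. ] [607.6 -29.9  36. ]
FR (array([573.9, -35. ,  36.3]), np.float64(0.37316398471216855)) [574.4 -35.   36. ] [573.6 -34.9  36. ]
oFL (array([559.8,  12. ,  34.5]), np.float64(0.4200800299159379)) [559.1  12.1  36. ] [560.   11.5  36. ]
oBL (array([605.6,  19.3,  37.9]), np.float64(0.008738066169620192)) [606.1  19.1  36. ] [606.1  19.9  36. ]
oBR (array([614.4, -40.8,  36.7]), np.float64(0.09786908469868603)) [614.7 -40.9  36. ] [614.5 -40.6  36. ]
oFR (array([567.9, -47.1,  35.2]), np.float64(0.09141372204345416)) [567.9 -46.9  36. ] [567.7 -47.2  36. ]
handle z130 [488.5 330.5 130. ]
handle z130 [507.1 332.  130. ]
handle z130 [516.3 227.4 130. ]
handle z130 [496.6 225.8 130. ]
hL (array([497.6, 331.8, 128.7]), np.float64(0.5699288872943773)) hR (array([506.6, 225.4, 125. ]), np.float64(0.1453399865353577))
stand z10 [451.6 337.2  10. ]
stand z10 [537.6 346.2  10. ]
stand z10 [553.1 220.   10. ]
stand z10 [465.5 209.6  10. ]
```

Measured hole (588.3,-14.1), yaw 0.143. Handle (502,279), yaw 0.09. Base joint (463.3,-288.3), direction -0.091. Heights agree with the text. Now taking the hook.

```bash
cat >> h.py <<'E'
np.set_printoptions(precision=1,suppress=True)
G=env.grip_depth
HOLE=np.array([588.3,-14.1]); TY=0.143; T=np.array([np.cos(TY),np.sin(TY)])
HND=np.array([502.1,279.]); HY=0.09
BASE=np.array([463.3,-288.3]); BY=-0.091
def P(xy,z): return np.array([xy[0],xy[1],z])   # TCP
def st(tag=""):
    o=env.get_obs(); print(tag,"t%.1f"%o["time"],o["tool_pos"],"F",o["contact_force"],"w%.1f"%o["width"]); return o
E
python3 - <<'E'
from h import *
env.grip(60)
env.move_to(P(HND,175),ori(HY)); 
print(env.move_l(P(HND,99.5),rate=120,until_force=10)); st("down")
env.grip(0,50); st("grip"); shot("scene","s1")
env.move_l(P(HND,215),rate=150); st("lift")
h=HOLE+5.5*T
env.move_l(P(h,215),ori(TY),rate=250); st("above"); shot("side","d1"); shot("scene","s2")
E
python3 - <<'E'
import cv2,numpy as np
def crop(n,x,y,w,h,f): return cv2.resize(cv2.imread(f"pics/{n}.png")[y:y+h,x:x+w],None,fx=f,fy=f,interpolation=cv2.INTER_CUBIC)
cv2.imwrite("pics/z3.png",np.hstack([crop("d1",190,60,160,240,2.5),crop("s2",220,60,160,240,2.5)]))
E
```

```text
False
down t6.4 [502.5 279.  100.5] F [-0.5 -0.5 -0.6] w60.2
grip t7.1 [502.1 279.   99.6] F [ 0.7 -0.   0.8] w21.8
lift t8.0 [501.8 278.8 213.8] F [ 0.2  0.4 -1.5] w21.6
above t9.4 [593.5 -12.5 215. ] F [-0.   0.6 -1.8] w21.4
```

View pics/z3.png

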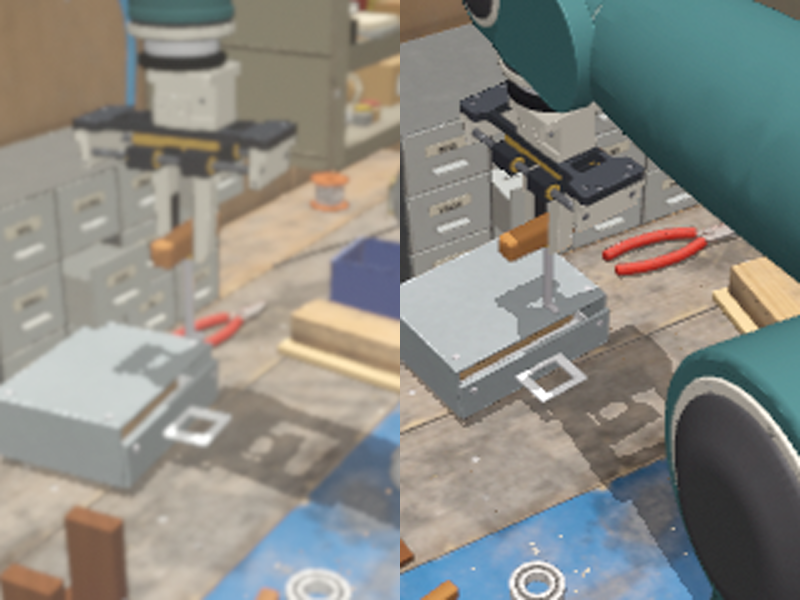

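The hook hangs upright in the jaws above the hole, with the shank foot at about (187,325) in the left crop. Descending, then pulling.

```bash
python3 - <<'E'
from h import *
h=HOLE+5.5*T
env.move_l(P(h,125),rate=120)   # hook bottom ~42
hit=env.move_l(P(h,95.5),rate=50,until_force=6); st(f"in {hit}")
shot("side","d2")
if not hit:
    env.pause(.15)
    p=HOLE-8*T; print(env.move_l(P(p,95.5),rate=80,until_force=15)); st("touch")
    p=HOLE-30*T; print(env.move_l(P(p,95.5),rate=80,until_force=15)); st("pull30")
    shot("side","d3"); shot("scene","s3")
E
python3 - <<'E'
import cv2,numpy as np
def crop(n,x,y,w,h,f): return cv2.resize(cv2.imread(f"pics/{n}.png")[y:y+h,x:x+w],None,fx=f,fy=f,interpolation=cv2.INTER_CUBIC)
cv2.imwrite("pics/z4.png",np.hstack([crop("d3",190,130,160,170,2.5),crop("s3",220,120,160,170,2.5)]))
E
```

```text
in False t11.1 [593.9 -13.3  95.7] F [ 0.1  0.1 -2.4] w21.8
False
touch t11.7 [580.2 -15.3  95.8] F [-0.2 -0.6 -0.8] w21.8
False
pull30 t12.1 [558.6 -18.4  95.7] F [-0.4 -0.  -1.9] w22.0
```

View pics/z4.png

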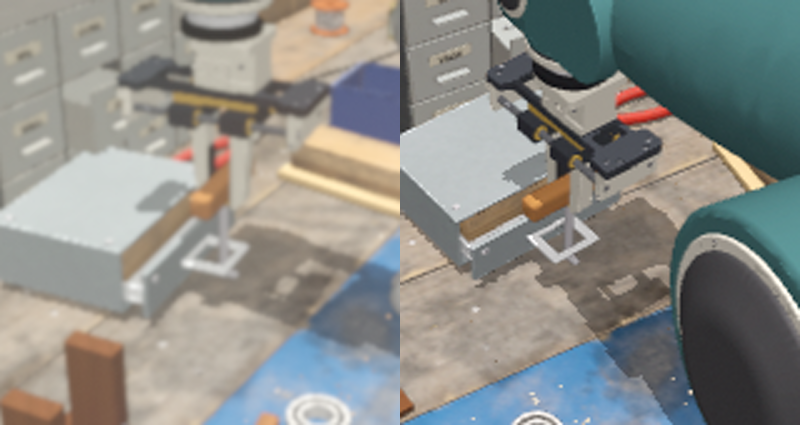

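The tray is coming out with the shank against the front bar, toe seen under it at (232,270). Pull to the stop, withdraw the hook and hang it back.

```bash
python3 - <<'E'
from h import *
hit=env.move_l(P(HOLE-152*T,95.5),rate=100,until_force=14); o=st(f"out {hit}")
env.pause(.15)
s=(o["tool_pos"][:2]-HOLE)@T; print("s",s)
q=HOLE+(s+17)*T
env.move_l(P(q,95.5),rate=60); st("back")
hit=env.move_l(P(q,145),rate=60,until_force=8); st(f"up {hit}")
shot("side","d4")
if not hit:
    env.move_l(P(q,218),rate=150)
    env.move_l(P(HND,218),ori(HY),rate=250); st("over stand")
    env.move_l(P(HND,115),rate=120)
    hit=env.move_l(P(HND,96),rate=25,until_force=4); st(f"down {hit}")
    shot("scene","s5"); shot("side","d5")
E
python3 - <<'E'
import cv2,numpy as np
def crop(n,x,y,w,h,f): return cv2.resize(cv2.imread(f"pics/{n}.png")[y:y+h,x:x+w],None,fx=f,fy=f,interpolation=cv2.INTER_CUBIC)
cv2.imwrite("pics/z5.png",np.hstack([crop("d5",160,150,160,210,2.5),crop("s5",140,130,160,210,2.5)]))
E
```

```text
out True t13.3 [440.  -35.3  95.8] F [ 9.   1.5 -3.4] w21.5
s -149.762300175568
back t13.9 [456.8 -33.   95.2] F [-0.5 -0.1 -1.4] w21.5
up False t14.9 [456.7 -33.  144.6] F [ 0.2 -0.4 -1. ] w21.5
over stand t17.0 [502.1 278.1 218. ] F [-0.1  0.3 -0.8] w22.1
down True t18.6 [502.  278.9  99.6] F [-0.7 -0.9  3.9] w21.8
```

View pics/z5.png

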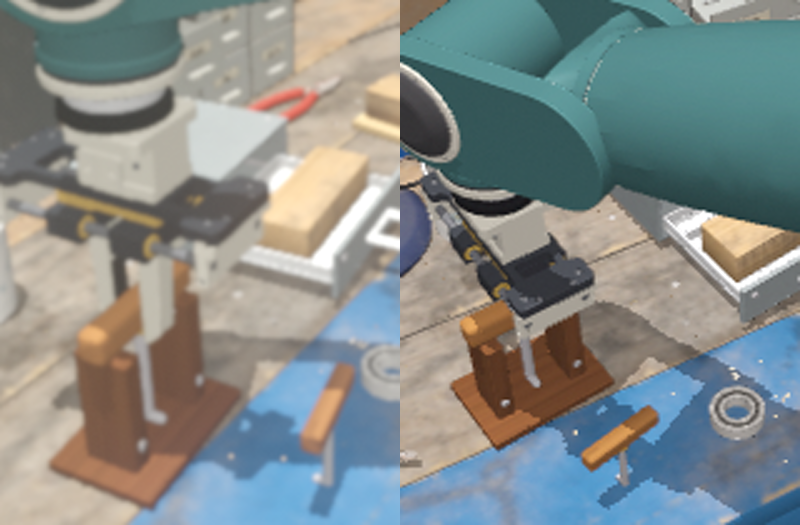

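Hook seated on both posts at its original height (z 99.6). Release, then measure the block in the tray.

```bash
python3 - <<'E'
from h import *
env.grip(50); st("rel")
env.move_l(P(HND,180),rate=150)
for n,p in [("wE",(500,-40)),("wF",(540,-130))]:
    env.move_to(P(p,230),ori(TY)); env.pause(.1); shot("wrist",n)
    if n=="wE": shot("scene","s6")
st()
E
python3 - <<'E'
import cv2,numpy as np
def crop(n,x,y,w,h,f): return cv2.resize(cv2.imread(f"pics/{n}.png")[y:y+h,x:x+w],None,fx=f,fy=f,interpolation=cv2.INTER_CUBIC)
cv2.imwrite("pics/z6.png",np.vstack([np.hstack([crop(n,140,0,266,280,1.5) for n in("wE","wF")]),crop("s6",140,210,266,60,3)]))
E
```

```text
rel t19.4 [501.7 278.8  99.2] F [ 1.4  0.7 -0.8] w49.9
 t22.1 [ 539.9 -129.1  230.1] F [0.1 0.4 0.9] w50.2
```

View pics/z6.png

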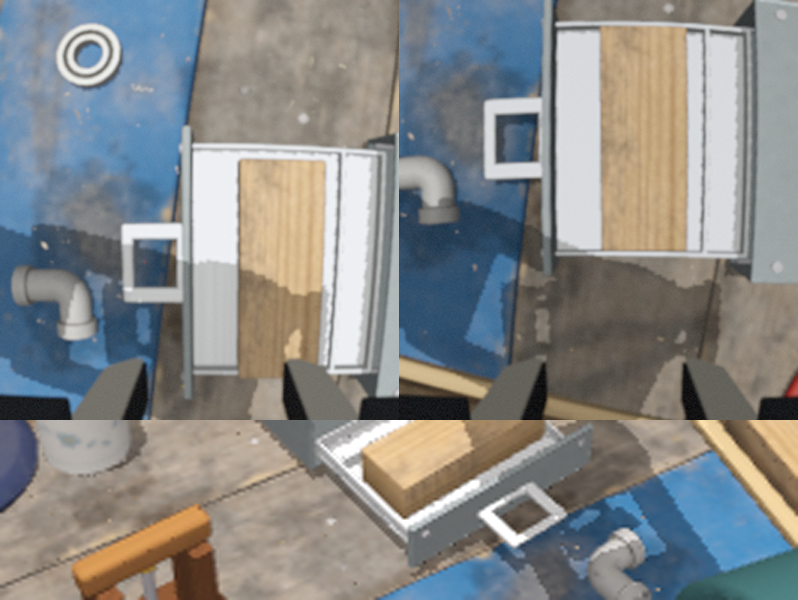

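The block is in the open tray: E (240,160)–(325,378), F (601,27)–(687,250). A thin rim stands close behind it. The hook hangs square on its stand.

Run:
```python
from h import *; import pickle
L=lambda n:pickle.load(open(f"pics/{n}.pkl","rb")); E,F=L("wE"),L("wF")
e=lambda p:np.array(p)/1.5+[140,0]-.17; f=lambda p:(np.array(p)-[399,0])/1.5+[140,0]-.17
for p,q in [((240,160),(601,27)),((326,160),(687,27)),((325,378),(687,250)),((238,378),(602,250))]:
    print(tri((E,e(p)),(F,f(q))),plane(E,e(p),62),plane(F,f(q),62))
print("rim36",plane(E,e((336,250)),36),plane(F,f((704,130)),36),"casefront z78",plane(F,f((757,130)),78),"panel",plane(F,f((553,130)),60),plane(F,f((545,130)),60))
print("hole",np.mean([plane(F,f(p),36) for p in [(497,115),(541,115),(541,165),(497,165)]],0))
```

```text
(array([503.5,  51. ,  60.4]), np.float64(0.3337865810839503)) [503.1  50.8  62. ] [503.9  50.6  62. ]
(array([562.2,  61.3,  59.7]), np.float64(0.14119171492836957)) [561.6  61.   62. ] [562.1  60.5  62. ]
(array([586.2, -93.5,  72.1]), np.float64(2.6134074650970742)) [591.7 -96.4  62. ] [585.5 -95.9  62. ]
(array([ 526.6, -104.9,   62. ]), np.float64(0.5067845719620736)) [ 526.1 -105.1   62. ] [ 527.  -104.7   62. ]
rim36 [586.7  -2.6  36. ] [588.2  -7.9  36. ] casefront z78 [616.6  -6.2  78. ] panel [482.  -26.7  60. ] [476.5 -27.3  60. ]
hole [454.3 -34.6  36. ]
```

```bash
python3 - <<'E'
from h import *
K=np.array([544.6,-22.4]); a=0.147
env.grip(76)
env.move_to(P(K,110),ori(a)); 
print(env.move_l(P(K,41),rate=80,until_force=8)); st("down")
env.grip(0,50); st("grip")
env.move_l(P(K,70),rate=60); st("lift30"); shot("side","d6")
env.move_l(P(K,145),rate=120); 
env.move_to(P(BASE,145),ori(BY-np.pi/2)); env.pause(.1); st("over base")
env.move_l(P(BASE,82),rate=100); shot("wrist","wG"); shot("side","d7"); shot("scene","s7"); st("above")
E
python3 - <<'E'
import cv2,numpy as np
def crop(n,x,y,w,h,f): return cv2.resize(cv2.imread(f"pics/{n}.png")[y:y+h,x:x+w],None,fx=f,fy=f,interpolation=cv2.INTER_CUBIC)
cv2.imwrite("pics/z7.png",np.hstack([crop("d7",260,90,200,260,2),crop("wG",0,0,560,420,400/560.).copy().__class__ and cv2.copyMakeBorder(crop("wG",80,20,400,400,1),0,120,0,0,0)]))
E
```

```text
False
down t24.5 [544.9 -22.4  41.5] F [-0.3 -0.9  0.2] w76.3
grip t24.9 [544.8 -22.4  41.4] F [0.3 0.9 4. ] w59.3
lift30 t25.5 [544.5 -22.4  70. ] F [-0.1 -0.4 -2.8] w59.6
over base t27.6 [ 463.7 -287.5  144.8] F [-0.4  0.5 -2.9] w59.9
above t28.6 [ 463.6 -288.5   82.8] F [ 0.4 -0.1 -3.7] w59.6
```

View pics/z7.png

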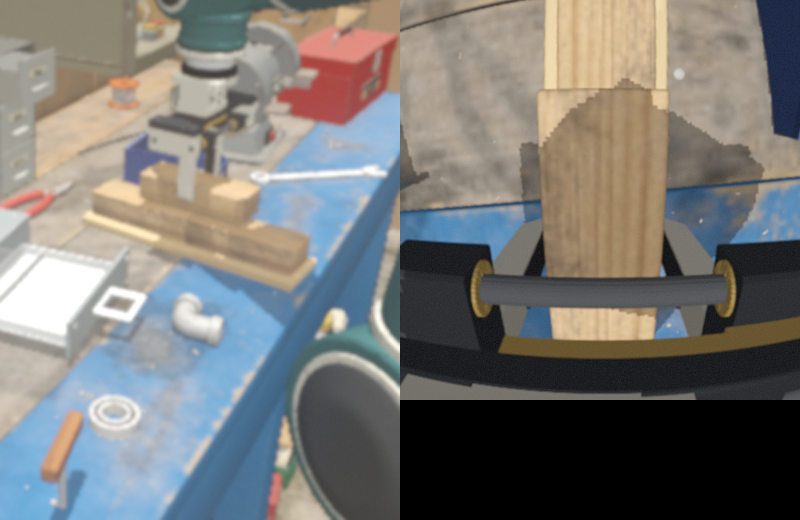

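The block sits centred and square over the lower course: edges at 538/668, base edges symmetric, ends even. Lower, release, and push the tray.

Run:
```python
from h import *
hit=env.move_l(P(BASE,69),rate=25,until_force=4); st(f"down {hit}")
env.grip(74); st("rel")
env.pause(.1)
env.move_l(P(BASE,150),rate=100); env.pause(.4); shot("side","d8"); st()
env.grip(0)
q=HOLE-160*T
env.move_to(P(q,140),ori(TY)); env.move_l(P(q,44),rate=120); st("front")
hit=env.move_l(P(HOLE-20*T,44),rate=100,until_force=15); o=st(f"p1 {hit}"); print((o["tool_pos"][:2]-HOLE)@T)
if not hit:
    hit=env.move_l(P(HOLE+16*T,44),rate=30,until_force=18); o=st(f"p2 {hit}"); print((o["tool_pos"][:2]-HOLE)@T)
```

```text
down True t29.0 [ 463.3 -288.3   71.2] F [-1.3  0.6  4.2] w59.6
rel t29.5 [ 462.9 -288.    70.6] F [0.4 0.2 0.5] w74.0
 t31.0 [ 463.3 -288.3  149.9] F [-0.7  0.5 -0.5] w74.0
front t34.4 [430.3 -37.   44.7] F [-0.7  0.7  0.4] w0.5
p1 False t35.9 [568.3 -16.9  44.1] F [-0.3 -0.3 -0.4] w0.5
-20.161782099398724
p2 True t36.9 [597.1 -12.8  43.6] F [-3.5 -0.4  3. ] w0.6
8.918946801276578
```

Run:
```python
from h import *
q=HOLE-30*T
env.move_l(P(q,44),rate=100); env.move_l(P(q,150),rate=150)
env.grip(93)
for k,p in [("D",(420,-270,270)),("B",(500,-20,270)),("A",(500,190,270))]:
    env.move_to(np.array(p,float),ori(0)); env.pause(.3); shot("wrist","f"+k)
st()
def crop(n,x,y,w,h,f): return cv2.resize(cv2.imread(f"pics/{n}.png")[y:y+h,x:x+w],None,fx=f,fy=f,interpolation=cv2.INTER_CUBIC)
top=np.zeros((300,800,3),np.uint8); top[:,:798]=crop("fD",180,136,266,100,3)
cv2.imwrite("pics/z8.png",np.vstack([top,np.hstack([crop("fB",310,130,133,100,3),crop("fA",220,42,160,120,2.5)[:,:400],np.zeros((300,1,3),np.uint8)])]))
for k in "BA":
    d=cv2.absdiff(cv2.imread(f"pics/w{k}.png"),cv2.imread(f"pics/f{k}.png")).max(2); m=(cv2.medianBlur(d,5)>40).astype(np.uint8)
    n,_,s,_=cv2.connectedComponentsWithStats(m); print(k,[list(map(int,r)) for r in s[1:] if r[4]>25])
```

```text
t43.8 [500.2 189.3 270.1] F [0.  0.3 0. ] w92.9
B [[1, 91, 8, 6, 30], [14, 92, 9, 7, 42], [30, 100, 12, 13, 69], [45, 121, 8, 15, 68], [58, 170, 4, 12, 45], [56, 186, 6, 17, 80], [202, 336, 112, 25, 1889], [202, 363, 54, 16, 647]]
A [[0, 207, 10, 6, 42], [24, 210, 47, 47, 312]]
```

View pics/z8.png

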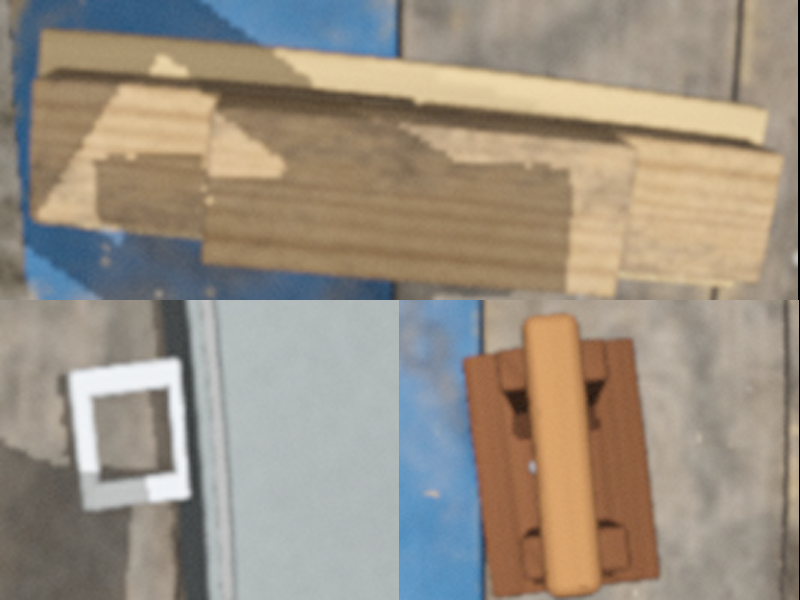

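All looks right: lip corners are within 1–2 enlarged pixels of the start, base corners unchanged, hook hanging as before. Quick numeric check of the block, then hand in.

Run:
```python
from h import *; import pickle
D=pickle.load(open("pics/fD.pkl","rb")); d=lambda p:np.array(p)/3+[180,136]-.33
c=np.array([plane(D,d(p),92)[:2] for p in [(216,95),(204,263),(615,292),(635,143)]]); v=c[3]-c[0]
m=c.mean(0)-BASE; u=np.array([np.cos(BY),np.sin(BY)]); print(c.mean(0),"lap err",m@u,"side",m@[-u[1],u[0]],"yaw",np.arctan2(v[1],v[0])-BY)
if abs(m@u)<13 and abs(m@[-u[1],u[0]])<11: env.job_done(); print("handed in")
```

```text
[ 460.6 -284.4] lap err -3.0700236428887466 side 3.6764092187666146 yaw -0.013913471934657876
the job is handed in; nothing more can be done
handed in
```

I did every step of the task and handed the job in at about 44 s on the robot's clock, against the 69 s limit.

I took the hook from its stand, put it through the finger hole and drew the tray to its stop. I then hung the hook back at its original height and laid the block in running bond. Last, I pushed the tray home until it met firm resistance.

Last checks, from the wrist camera:
- **Tray:** the lip looks shut, within 1–2 pixels of the starting picture in an enlarged crop. The push stopped 4.4 mm further in than I had expected. I put this down to an assumed finger thickness and did not check it separately.
- **Hook:** it hangs across both posts as it did at the start.
- **Block:** it is about 3 mm off the half-lap lengthwise, 4 mm sideways and 0.014 rad off square, all within the limits.
- **Lower blocks:** their corners show no visible movement.
- **Other things on the bench:** comparing the start and end pictures of the tray and stand areas, the differences fell at the placed block and towards the robot's own side. I did not inspect each patch. I did not check the pliers closely.

No check failed or disagreed, apart from that push depth.

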